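# Line up the samples and hold the shutter open

## Task

On the blue light-table reader, line up the three loose sample holders in an even row, one squarely inside each of the three outlined squares (any order). Then pull the black spring-return shutter handle out until its white line is level with the red mark, and finish while still holding it there; if let go it springs shut. Leave the beaker, bottle and jar where they stand.

Things in the scene. Friction and masses are not known exactly. Their poses are not given: they have to be found in the camera images.
- reader: fixed light-table reader: flat cyan housing 210 mm (x) x 290 mm (y) with a white plate on top, 35 mm above the table and without any rim. On its -y side a dark grey bed 130 mm wide (x) and 10 mm high runs out to 293 mm from the origin; the shutter slide moves over it. Origin at the centre of its underside, z up
- square0 (a point): centre of the +y dark-outlined square on the white plate (outline 43 mm inside, 47 mm outside), at plate height, 45 mm to the reader's +x side of its centre; the three squares form one row along the reader's y, 75 mm apart
- square1 (a point): centre of the middle dark-outlined square on the white plate (outline 43 mm inside, 47 mm outside), at plate height, 45 mm to the reader's +x side of its centre; the three squares form one row along the reader's y, 75 mm apart
- square2 (a point): centre of the -y dark-outlined square on the white plate (outline 43 mm inside, 47 mm outside), at plate height, 45 mm to the reader's +x side of its centre; the three squares form one row along the reader's y, 75 mm apart
- holder0: sample holder: square grey block with an amber window on top, 38 x 38 mm, 20 mm tall, 50 to 100 g, loose on the white plate of the reader. Origin at the centre of its underside, z up, x and y square to its sides. The three holders are interchangeable
- holder1: sample holder: square grey block with a green window on top, 38 x 38 mm, 20 mm tall, 50 to 100 g, loose on the white plate of the reader. Origin at the centre of its underside, z up, x and y square to its sides. The three holders are interchangeable
- holder2: sample holder: square grey block with a crimson window on top, 38 x 38 mm, 20 mm tall, 50 to 100 g, loose on the white plate of the reader. Origin at the centre of its underside, z up, x and y square to its sides. The three holders are interchangeable
- shutter (a joint): how far the shutter is pulled out along the reader's -y, in m: 0 shut (spring holds it there), 0.075 the end stop. The spring pulls back with about 3 N at 0 rising to 9 N at the end stop
- handle (a point): middle of the shutter's upright black handle block: 34 mm (reader x) x 14 mm (reader y, the pull direction), from 12 to 67 mm above the table; the point is at 45 mm. When shut, 45 mm are free between block and housing, save for the steel bar (20 mm wide, top 22 mm above the table). A white line across its top and white pointers at its foot show its centre plane
- mark: fixed red mark on the bed: two strips, one each side of the slide, 26 x 5 mm and 3 mm high, lying across the pull direction; origin midway between them, 10 mm above the table, axes as the reader's. It stands 25 to 60 mm out from the shut handle; the handle is at the mark when handle has the same reader y as this origin
- beaker: bystander: glass beaker, 72 mm across, 95 mm tall, origin at the centre of its underside
- reagent: bystander: amber bottle with blue cap, 64 mm across, 140 mm tall, origin at the centre of its underside
- jar: bystander: low glass jar with white lid, 64 mm across, 75 mm tall, origin at the centre of its underside
Not all that is in view belongs to the job. Leave any purple look-alike of the holder1 alone.

How it is judged:
By the outcome, as a careful person would: the job done as asked, in the order asked, and still so for the second after the job is handed in, while the arm keeps its last pose, push and grip.
It also fails if it takes over 67 s, if anything falls off the work surface, if the arm or the gripper's body presses on something with over 40 N, if the wrist force passes 120 N, or if a joint passes its speed limit or range.

## Robot

A 7-joint arm with a two-finger parallel gripper is mounted at the origin on the work surface. World frame = base frame: x ahead of the robot, y to its left, z up, the work surface at z = 0. Lengths are in m, angles in rad, forces in N, time in s.
With the tool pointing down it reaches from about 0.35 to 0.9 m from the base axis. Payload 8.1 kg.
Tool frame: the origin (TCP) lies between the finger pads; the fingertips stand 14 mm ahead of it and the grasp point (between the pads) lies 5 mm behind it (robot.tip_reach is the z of the fingertips in the tool frame, in m); z points along the fingers, y is the line along which they close (so a half turn about z gives the same grasp; the last joint's range is limited). The gripper opens to 85 mm and grips with 20 to 120 N. Pads are 22 mm wide; open, the fingers measure 114 mm over their backs; the gripper's body (76 mm by 85 mm) begins 54 mm behind the grasp point. The pads swing forward as they close: fully open they stand 13 mm farther back than shut.
Start: joints at [-1.446, 0.434, 0.025, 1.573, -0.012, 1.134, -0.075], TCP at [0.141, 0.609, 0.225] pointing down, gripper open.
Joint ranges: [-2.62, 2.62], [-0.44, 2.09], [-1.27, 1.32], [0.08, 2.57], [-1.32, 4.46], [0.12, 2], [-2.74, 2.74]. Speed limits (rad/s): [2.22, 2.22, 3.01, 3.01, 3.14, 3.14, 3.14].

## Interface

Orientations are given as a rotation vector (axis times angle).
In Python, from workcell import robot gives the robot as it stands. Calls block until the motion is done:
- robot.reach(position, orientation): joint-space move of the TCP to a pose.
- robot.line_to(position, attitude=None, feed=0.15, threshold=None): straight line of the TCP; attitude=None keeps the orientation; feed is the mean speed in m/s. With threshold (N) it stops when the force on the tool has changed by that much, and returns True; else False.
- robot.move_joints(angles): joint-space move.
- robot.move_gripper(opening): opening from 0.0 (shut) to 1.0 (fully open); the grip force is fixed at half the most; returns when the fingers have stopped.
- robot.hold(seconds).
- robot.ik(position, orientation): joint angles nearest the present ones, or None.
- robot.read_camera(name): name is "scene" or "side" or "wrist"; returns (picture, depth): 420x560x3 uint8, red, green, blue; 420x560 float32, m along the optical axis (not along the pixel's ray), 0 where there is no reading.
- robot.camera_info(name): a dict with "K" (3x3 intrinsics, pixels), "T" (4x4, takes a point from camera to world coordinates). Camera axes: x right, y up, looking along -z (the intrinsics and any distortion apply to the point x, -y, -z); pixel columns grow to the right and rows downward; lengths in m; the calibration is good to about 2 mm. A picture is of the moment at which its call begins: read the wrist's pose just before it. camera_info takes no time and is no camera call; for the wrist camera it gives the pose at the moment of the call.
A pose or a line that the arm cannot do raises robot.MotionError and nothing moves.
- robot.close_job(): hands the job in; it is judged then, once.
Readings, each from a call of its own:
- robot.read_time(): time.
- robot.read_q(): joint angles.
- robot.read_qvel(): joint speeds.
- robot.read_joint_torque(): joint torques, N m.
- robot.read_eef_pos(): TCP position.
- robot.read_tcp_rot(): TCP orientation.
- robot.read_contact_force(): force on the tool from outside, world axes, zero at the start.
- robot.read_wrist_torque(): the same for the moment, N m.
- robot.read_finger_gap(): opening from 0.0 (shut) to 1.0 (fully open).
- robot.read_grip_force(): force on a finger pad.
Only numpy, scipy, OpenCV 4.12 (cv2) and the standard library are available. Lean on these libraries where they do the work, as an engineer would, in place of code of your own. Each camera call takes 0.05 s, during which the arm holds its last target. There are 200 camera calls.

## Working session

There is one attempt and no reset: what is moved stays moved. The work goes in short steps, each a Python script; the robot and the scene stay as the last script left them, time stands still between calls to the robot, and variables do not carry over. Pictures are saved under pics/ and viewed, at most 10 in all, crops included, and the job is handed in when it is done.

```bash
ls; mkdir -p pics
python3 - <<'E'
from workcell import robot
import cv2,numpy as np
ims=[]
for n in("scene","side"):
    p,d=robot.read_camera(n); cv2.imwrite(f"pics/{n}0.png",p[...,::-1]); np.savez(f"{n}0.npz",p=p,d=d)
    i=robot.camera_info(n); print(n,i['K'].tolist(),np.round(i['T'],3).tolist(),[k for k in i],(d>0).mean())
print(robot.read_time(),robot.read_tcp_rot(),robot.tip_reach)
E
```

```text
pics
scene [[467.9318287633888, 0.0, 275.95468292236114], [0.0, 467.9318287633888, 198.95726027748577], [0.0, 0.0, 1.0]] [[-0.863, -0.295, 0.41, 1.065], [0.505, -0.477, 0.72, 0.837], [-0.017, 0.828, 0.56, 0.718], [0.0, 0.0, 0.0, 1.0]] ['K', 'T'] 0.9961224489795918
side [[508.2045803121958, 0.0, 279.9806065542292], [0.0, 508.2045803121958, 209.0029133337605], [0.0, 0.0, 1.0]] [[-0.73, 0.53, -0.432, -0.016], [-0.684, -0.564, 0.463, 0.634], [0.001, 0.633, 0.774, 1.138], [0.0, 0.0, 0.0, 1.0]] ['K', 'T'] 0.9960756802721088
0.1 [-3.57187737e-01 -3.12119426e+00  2.17396209e-03] 0.014
```

View pics/scene0.png

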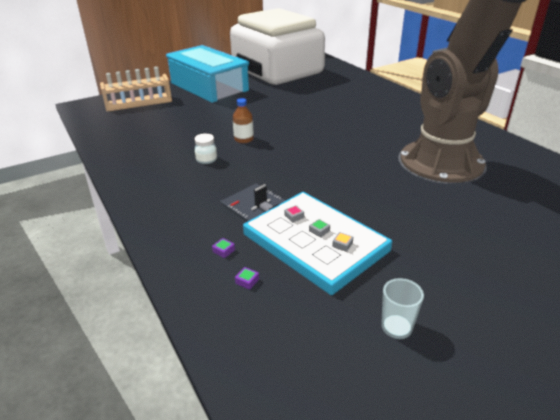

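View pics/side0.png

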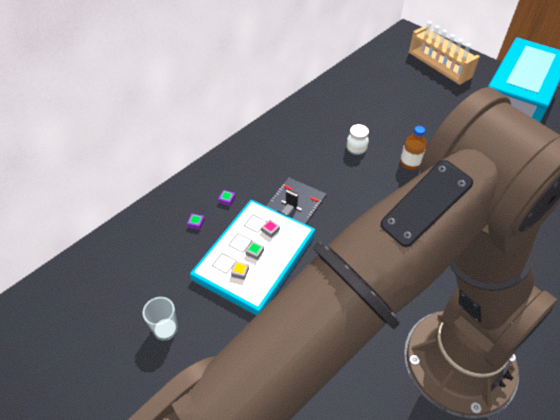

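The scene view shows the plate (corners near (303,197), (388,242), (332,283), (247,235)), holders near (294,213), (319,227), (343,241), empty squares on the far side from the robot, and the handle at (260,196). The side view agrees; purple decoys are off the reader.

```bash
cat > h.py <<'E'
import numpy as np,cv2
from workcell import robot
from scipy.spatial.transform import Rotation as R
def cast(px,z,K,T):
    px=np.atleast_2d(px).astype(float)
    d=np.c_[(px[:,0]-K[0,2])/K[0,0],-(px[:,1]-K[1,2])/K[1,1],-np.ones(len(px))]@T[:3,:3].T
    o=T[:3,3]; return o+d*((z-o[2])/d[:,2])[:,None]
def blobs(m,amin):
    c,_=cv2.findContours(m.astype(np.uint8),cv2.RETR_EXTERNAL,cv2.CHAIN_APPROX_NONE)
    return [k for k in c if cv2.contourArea(k)>amin]
def hsv(p): return cv2.cvtColor(p,cv2.COLOR_RGB2HSV).astype(int)
WIN={'amber':(15,30),'green':(50,75),'crimson':(165,180)}
E
python3 - <<'E'
from h import *
f=np.load('scene0.npz');p=f['p'];i=robot.camera_info('scene');K,T=i['K'],i['T'];s=hsv(p)
m=(s[...,1]<40)&(s[...,2]>190);m[:180]=0;m[300:]=0;m[:,:230]=0;m[:,400:]=0
c=max(blobs(m,500),key=cv2.contourArea);W=cast(c[:,0],.035,K,T)
r=cv2.minAreaRect((W[:,:2]*1000).astype(np.float32));print(r,cv2.boxPoints(r))
for n,(a,b) in WIN.items():
    w=(s[...,0]>=a)&(s[...,0]<=b)&(s[...,1]>130)&(s[...,2]>100);w[:195]=0;w[300:]=0;w[:,:250]=0;w[:,:][:,400:]=0
    for k in blobs(w,15): print(n,k[:,0].mean(0),cast(k[:,0].mean(0),.055,K,T))
print('handle',cast([260,188],.067,K,T))
T=robot.camera_info('wrist')['T'];Tt=np.eye(4);Tt[:3,:3]=R.from_rotvec(robot.read_tcp_rot()).as_matrix();Tt[:3,3]=robot.read_eef_pos()
print(np.round(np.linalg.inv(Tt)@T,4),robot.camera_info('wrist')['K'])
E
```

```text
((555.17578125, 123.3305892944336), (190.94769287109375, 271.20751953125), 12.587865829467773) [[432.44382  234.8676  ]
 [491.5499   -29.82089 ]
 [677.9077    11.793579]
 [618.80164  276.48206 ]]
amber [342.7037037  237.77777778] [[0.53155547 0.19757129 0.055     ]]
green [319.5        224.09090909] [[0.54685214 0.1285174  0.055     ]]
crimson [294.         209.90909091] [[0.56712206 0.04880171 0.055     ]]
handle [[ 0.59882766 -0.065358    0.067     ]]
[[-1.300e-03  9.487e-01  3.160e-01  8.200e-02]
 [ 1.000e+00  1.000e-03  1.100e-03 -1.600e-03]
 [ 7.000e-04  3.160e-01 -9.487e-01 -1.498e-01]
 [ 0.000e+00  0.000e+00  0.000e+00  1.000e+00]] [[315.94564312   0.         271.44866183]
 [  0.         315.94564312 212.7089504 ]
 [  0.           0.           1.        ]]
```

```bash
cat >> h.py <<'E'
C=np.array([.5552,.1233]);YAW=np.deg2rad(12.6)
def rd(u,v,C=None,yaw=None):
    C=globals()['C'] if C is None else C; a=YAW if yaw is None else yaw
    return C+np.array([np.cos(a)*u-np.sin(a)*v,np.sin(a)*u+np.cos(a)*v])
def ori(a): # tool pointing down, tool x along world angle a
    x=np.array([np.cos(a),np.sin(a),0]);z=np.array([0,0,-1.]);return R.from_matrix(np.c_[x,np.cross(z,x),z]).as_rotvec()
def look(name):
    i=robot.camera_info('wrist');p,d=robot.read_camera('wrist')
    cv2.imwrite(f'pics/{name}.png',p[...,::-1]);np.savez(name+'.npz',p=p,d=d,K=i['K'],T=i['T']);return p,d,i['K'],i['T']
E
python3 - <<'E'
from h import *
for k in range(4):
    a=YAW+k*np.pi/2
    for uvz in((15,-60,.22),(15,60,.22),(45,75,.05),(45,-75,.05),(0,-197,.05),(0,-250,.05)):
        q=robot.ik([*rd(uvz[0]/1e3,uvz[1]/1e3),uvz[2]],ori(a));print(k,uvz,None if q is None else np.round(q,2))
E
```

```text
0 (15, -60, 0.22) [-0.78  0.46  0.84  1.72 -0.38  1.13 -1.18]
0 (15, 60, 0.22) [-0.93  0.44  0.75  1.72 -0.33  1.11 -1.43]
0 (45, 75, 0.05) [-0.84  0.69  0.64  1.8  -0.54  0.83 -1.29]
0 (45, -75, 0.05) [-0.67  0.72  0.76  1.81 -0.64  0.87 -0.96]
0 (0, -197, 0.05) [-0.44  0.69  0.71  1.85 -0.59  0.83 -0.78]
0 (0, -250, 0.05) [-0.37  0.73  0.76  1.8  -0.64  0.88 -0.67]
1 (15, -60, 0.22) [-0.7   0.43  0.71  1.72 -0.31  1.11  0.32]
1 (15, 60, 0.22) [-0.84  0.41  0.6   1.71 -0.26  1.1   0.06]
1 (45, 75, 0.05) [-0.75  0.65  0.49  1.79 -0.41  0.8   0.16]
1 (45, -75, 0.05) [-0.53  0.66  0.53  1.8  -0.44  0.81  0.43]
1 (0, -197, 0.05) [-0.4   0.66  0.64  1.84 -0.53  0.81  0.74]
1 (0, -250, 0.05) [-0.39  0.74  0.78  1.8  -0.66  0.89  0.92]
2 (15, -60, 0.22) [-0.51  0.39  0.42  1.7  -0.18  1.09  1.76]
2 (15, 60, 0.22) [-0.59  0.38  0.25  1.69 -0.1   1.09  1.48]
2 (45, 75, 0.05) [-0.51  0.61  0.12  1.77 -0.1   0.77  1.45]
2 (45, -75, 0.05) [-0.33  0.61  0.21  1.78 -0.17  0.77  1.76]
2 (0, -197, 0.05) [-0.22  0.61  0.35  1.83 -0.29  0.76  2.08]
2 (0, -250, 0.05) [-0.14  0.63  0.37  1.78 -0.31  0.79  2.18]
3 (15, -60, 0.22) [-0.94  0.59  1.16  1.73 -0.58  1.21 -2.55]
3 (15, 60, 0.22) [ 0.27  0.6  -1.06  1.62  0.54  1.25  2.47]
3 (45, 75, 0.05) [ 0.22  0.88 -1.07  1.71  0.86  1.1   2.23]
3 (45, -75, 0.05) [-0.84  0.92  1.14  1.82 -0.96  1.08 -2.25]
3 (0, -197, 0.05) [-0.65  0.9   1.14  1.86 -0.95  1.06 -2.03]
3 (0, -250, 0.05) [-0.55  0.92  1.14  1.81 -0.96  1.09 -1.96]
```

Run:
```python
from h import *
robot.reach([*rd(.015,-.06),.22],ori(YAW+np.pi/2));robot.hold(.3);look('w1')
robot.reach([*rd(.08,0),.22],ori(YAW+np.pi));robot.hold(.3);look('w2')
a=cv2.imread('pics/w1.png');b=cv2.imread('pics/w2.png')
cv2.imwrite('pics/w12.png',cv2.resize(np.vstack([a,b]),None,fx=.71,fy=.71,interpolation=cv2.INTER_AREA));print(robot.read_time())
```

```text
4.4583
```

View pics/w12.png

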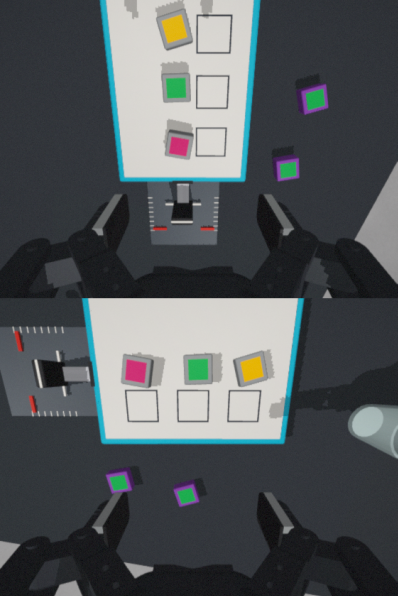

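Both wrist views show the three squares, the amber/green/crimson holders, and the handle, bar and red marks clearly (top view: handle at about (182,212), marks (160,229)/(208,229) in the 0.71 scale; holders 15–25° or less askew).

```bash
cat >> h.py <<'E'
def rect(pts): # centre (m), sizes (mm), angle mod 90 rel. reader yaw (deg)
    (c,s,a)=cv2.minAreaRect((pts[:,:2]*1e3).astype(np.float32)); a=(a-np.rad2deg(YAW)+45)%90-45
    return np.array(c)/1e3,np.array(s),a
def measure(p,K,T,b=np.zeros(2)):
    s=hsv(p);T=T.copy();Rt=(T[:3,:3]@RCT.T)[:2,:2];T[:2,3]-=Rt@b;out={}
    w=((s[...,1]<45)&(s[...,2]>175)).astype(np.uint8)
    n,l,st,_=cv2.connectedComponentsWithStats(w,connectivity=4);sq=[]
    for k in range(1,n):
        if st[k,4]<200: continue
        c,z,a=rect(cast(np.concatenate([x[:,0] for x in blobs(l==k,50)] or [np.zeros((1,2))]),.035,K,T))
        if 36<z.min() and z.max()<50: sq.append((c,z,a))
    sq.sort(key=lambda q:-q[0][1]);out['sq']=sq
    for n,(a,b2) in WIN.items():
        m=(s[...,0]>=a)&(s[...,0]<=b2)&(s[...,1]>110)&(s[...,2]>90)
        r=[rect(cast(k[:,0],.055,K,T)) for k in blobs(m,150)]
        out[n]=[q for q in r if np.linalg.norm(q[0]-rd(.015,0))<.16 and abs((q[0]-C)@[np.cos(YAW),np.sin(YAW)])<.095]
    return out
RCT=np.array([[-.0013,.9487,.316],[1,.001,.0011],[.0007,.316,-.9487]])
def show(o):
    for k,v in o.items():
        for q in v: print(k,np.round(q[0],4),np.round(q[1],1),round(q[2],1))
E
python3 - <<'E'
from h import *
O=[]
for n in('w1','w2'):
    f=np.load(n+'.npz');o=measure(f['p'],f['K'],f['T']);show(o);O.append(o)
    print(np.round(f['T'][:3,:3]@RCT.T,3).tolist())
    s=hsv(f['p']);m=((s[...,0]<8)|(s[...,0]>172))&(s[...,1]>140)&(s[...,2]>90)
    for k in blobs(m,20): c,z,a=rect(cast(k[:,0],.013,f['K'],f['T']));print('red',k[:,0].mean(0),c,z,a)
E
```

```text
sq [0.5798 0.2045] [42.3 41.8] -0.1
sq [0.5958 0.1312] [42.6 41.8] -0.0
sq [0.6123 0.0578] [42.  42.4] -0.0
amber [0.529  0.1959] [26.2 26.1] 15.6
green [0.5448 0.1266] [25.8 25. ] -0.0
crimson [0.565  0.0463] [26. 26.] -10.3
[[-0.219, 0.976, 0.0], [0.976, 0.219, -0.001], [-0.001, 0.0, -1.0]]
red [291.7804878  321.53658537] [ 0.65029742 -0.1146547 ] [24.30800438  4.80740166] -0.019223785400392046
red [225.  321.5] [ 0.56228522 -0.13429659] [24.44517136  4.80816603] -0.01915130615234517
sq [0.5622 0.3938] [43.5 44.3] 29.4
sq [0.5792 0.2042] [41.5 42.5] -0.3
sq [0.5954 0.1309] [41.5 42.6] -0.1
sq [0.6117 0.0575] [41.5 42.4] -0.1
amber [0.5292 0.1961] [26.  26.4] 15.8
green [0.545  0.1266] [25.7 25.5] 2.1
crimson [0.565  0.0464] [25.8 26. ] -10.1
[[-0.976, -0.218, -0.0], [-0.218, 0.976, 0.0], [0.0, 0.0, -1.0]]
red [ 45.75       148.57692308] [ 0.65023566 -0.1148508 ] [24.35396576  6.39783144] 1.3177761077880845
red [25.82539683 59.77777778] [ 0.56227576 -0.13446425] [26.10599709  6.62023115] -0.8242040634155288
```

```bash
cat >> h.py <<'E'
PZ=.035
SQ=np.array([[.5795,.2044],[.5956,.1310],[.6120,.0577]])
def pick(c,deg,to,y=np.pi/2,z=PZ+.014,open_=1.0):
    o=ori(YAW+y+np.deg2rad(deg));robot.reach([*c,z+.06],o);robot.line_to([*c,z],feed=.12)
    robot.move_gripper(.3);print('gap',robot.read_finger_gap(),'F',robot.read_grip_force())
    robot.line_to([*c,z+.03],feed=.1);robot.line_to([*to,z+.03],ori(YAW+y),feed=.12)
    hit=robot.line_to([*to,z+.0007],feed=.06,threshold=8);print('place',hit,robot.read_eef_pos(),robot.read_contact_force())
    robot.move_gripper(open_);robot.line_to([*to,z+.06],feed=.15)
E
python3 - <<'E'
from h import *
pick([.5291,.1960],15.7,SQ[0]);print(robot.read_time())
robot.reach([*rd(.015,-.06),.22],ori(YAW+np.pi/2));robot.hold(.2)
show(measure(*[look('w3')[i] for i in(0,2,3)]));print(robot.read_time())
E
```

```text
gap 0.29737579208840903 F 0.0
place False [0.57949816 0.20423423 0.0495676 ] [ 0.07211267 -0.27991097 -0.38985937]
9.6667
sq [0.5804 0.2036] [42.4 41.9] 0.0
sq [0.5965 0.1302] [42.5 41.8] 0.0
sq [0.6126 0.0567] [42.6 42.5] 0.1
amber [0.5295 0.1954] [26.3 26.2] 15.6
green [0.5454 0.1258] [25.8 25.8] 2.2
crimson [0.5653 0.0454] [25.9 26. ] -10.6
10.75
```

View pics/w3.png

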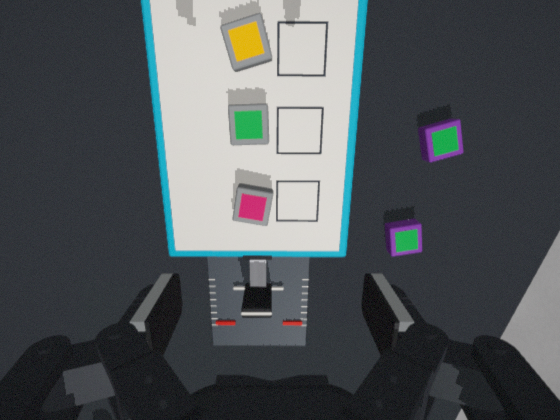

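The amber holder has not moved (still at (247,42) askew): the 0.3 opening never squeezed it. I will close fully and check.

Run:
```python
from h import *
c=[.5291,.1960];o=ori(YAW+np.pi/2+np.deg2rad(15.7));z=PZ+.016
robot.reach([*c,z+.06],o);robot.line_to([*c,z],feed=.12)
for g in(.2,0):
    robot.move_gripper(g);print('gap',robot.read_finger_gap(),'F',robot.read_grip_force(),robot.read_contact_force(),robot.read_time())
look('w4')
```

```text
gap 0.20254150716668967 F 0.0 [0.40505839 0.52066612 0.40983435] 12.8
gap -0.0009023947982463357 F 0.0 [ 0.0692754  -0.59158707 -0.4408044 ] 13.1083
```

View pics/w4.png

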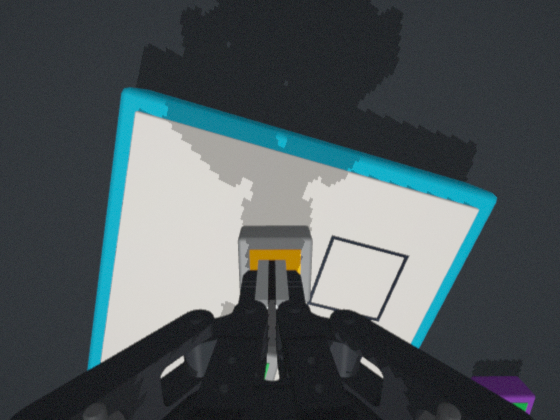

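The shut fingers hover over the amber holder's window (around (272,265)) without touching; check heights.

Run:
```python
from h import *
print(robot.read_eef_pos(),R.from_rotvec(robot.read_tcp_rot()).as_matrix()[:,2])
f=np.load('w4.npz');d,K,T=f['d'],f['K'],f['T']
def pt(x,y):
    z=d[y,x];return np.round(T[:3,:3]@np.array([(x-K[0,2])/K[0,0]*z,-(y-K[1,2])/K[1,1]*z,-z])+T[:3,3],4)
for n,x,y in(('tipL',263,266),('tipL',263,285),('tipR',281,266),('win',272,255),('win',258,256),('plate',180,180),('sq',368,277),('side',275,232),('holder',304,260)): print(n,pt(x,y))
f=np.load('w1.npz');d,K,T=f['d'],f['K'],f['T']
print(pt(300,130),pt(248,122),pt(245,40))
```

```text
[0.52908896 0.1960127  0.05097758] [-2.94229528e-05  4.55931033e-06 -1.00000000e+00]
tipL [0.5192 0.2022 0.0685]
tipL [0.5195 0.2027 0.0857]
tipR [0.5265 0.2065 0.0691]
win [0.5233 0.2037 0.0556]
win [0.517  0.2005 0.0572]
plate [0.4637 0.2105 0.035 ]
sq [0.5854 0.2088 0.0344]
side [0.5202 0.2126 0.0477]
holder [0.5393 0.2084 0.0545]
[0.5972 0.131  0.0363] [0.5449 0.1283 0.0559] [0.5287 0.1963 0.0554]
```

Run:
```python
from h import *
f=np.load('w4.npz');d,K,T=f['d'],f['K'],f['T']
def pt(x,y):
    z=d[y,x];return np.round(T[:3,:3]@np.array([(x-K[0,2])/K[0,0]*z,-(y-K[1,2])/K[1,1]*z,-z])+T[:3,3],4)
for y in range(254,275,2): print(y,pt(262,y),pt(282,y))
h=robot.line_to([.5291,.1960,.036],feed=.03,threshold=5);print(h,robot.read_eef_pos(),robot.read_contact_force())
robot.line_to([.5291,.1960,.11]);robot.move_gripper(1)
```

```text
254 [0.5181 0.2026 0.0576] [0.5275 0.2065 0.0555]
256 [0.5192 0.2004 0.0547] [0.5279 0.2057 0.056 ]
258 [0.5192 0.2006 0.0575] [0.5282 0.2052 0.057 ]
260 [0.5185 0.2023 0.0633] [0.5271 0.2068 0.063 ]
262 [0.5189 0.2015 0.0635] [0.5274 0.2062 0.0638]
264 [0.5186 0.2023 0.0673] [0.5272 0.2063 0.0661]
266 [0.5187 0.2023 0.0692] [0.5267 0.207  0.0697]
268 [0.5188 0.2022 0.0708] [0.5267 0.207  0.0717]
270 [0.5189 0.2021 0.0724] [0.5271 0.2061 0.0718]
272 [0.5187 0.2027 0.0753] [0.5267 0.2067 0.075 ]
274 [0.519  0.2022 0.0762] [0.5268 0.2064 0.0761]
True [0.52943957 0.19611562 0.04845272] [-1.91854333  0.56287515  8.58841168]
```

Shut tips touch the holder's top (z 0.055) at TCP z ≈ 0.0485, so the true fingertips sit about 6 mm behind the TCP, not 14 mm ahead. I'll correct heights by 20 mm.

```bash
sed -i 's/z=PZ+.014/z=PZ-.006/; s/move_gripper(.3)/move_gripper(0)/' h.py
python3 - <<'E'
from h import *
pick([.5291,.1960],15.7,SQ[0]);print(robot.read_time())
robot.reach([*rd(.015,-.06),.22],ori(YAW+np.pi/2));robot.hold(.2)
show(measure(*[look('w5')[i] for i in(0,2,3)]));print(robot.read_time())
E
```

```text
gap 0.42778363393644425 F 60.57432174682617
place True [0.57851782 0.20434374 0.02983162] [-1.75632643 -0.37112137  6.94808731]
18.7833
sq [0.5806 0.2036] [42.2 41.9] 0.0
sq [0.5965 0.1302] [42.6 41.8] 0.0
sq [0.6126 0.0567] [42.7 42.4] 0.1
amber [0.578 0.203] [26.  25.5] 0.0
green [0.5454 0.1257] [25.8 25. ] 0.0
crimson [0.5655 0.0454] [26.  26.1] -10.1
19.9167
```

```bash
sed -i 's/z+.0007\],feed=.06,threshold=8)/z+.0015],feed=.06);robot.hold(.1)/; s/^SQ=.*/SQ=np.array([[.5811,.2049],[.5970,.1315],[.6131,.0580]])/' h.py
python3 - <<'E'
from h import *
pick([.5459,.1270],1,SQ[1]);pick([.5660,.0466],-10.3,SQ[2]);pick([.5785,.2043],0,SQ[0])
robot.reach([*rd(.015,-.06),.22],ori(YAW+np.pi/2));robot.hold(.2)
show(measure(*[look('w6')[i] for i in(0,2,3)]));print(robot.read_time())
E
```

```text
gap 0.42732237264625733 F 60.20488142967224
place False [0.59678847 0.13140978 0.03006769] [-1.07121524  0.39343457 -0.87158327]
gap 0.4364078613664991 F 60.31904876232147
place False [0.61290775 0.05794615 0.03005656] [-0.39475241  0.24101676 -1.07663207]
gap 0.4306378065734368 F 60.91099977493286
place False [0.58087396 0.20478122 0.02993969] [ 0.41648088 -0.16314421 -0.2165299 ]
amber [0.5802 0.2035] [26.4 25.5] -0.0
green [0.5962 0.13  ] [25.5 24.4] 0.0
crimson [0.6121 0.0562] [25.8 25.1] 0.1
34.4167
```

View pics/w6.png

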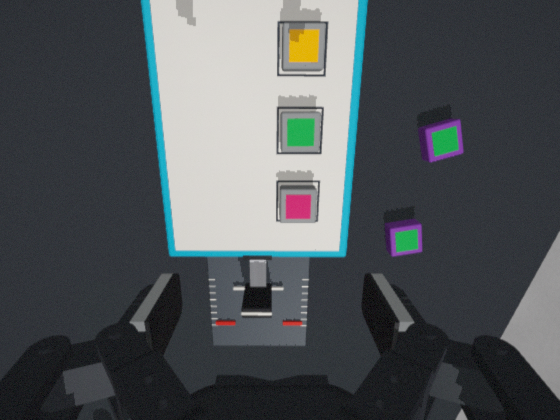

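All three holders sit inside their outlines (errors ≤0.5 mm) in an even row; shut handle's white line is near (257,314), red strips at (226,323) and (291,323). Now measure handle and mark.

```bash
cat >> h.py <<'E'
def uv(p):
    e=np.asarray(p)[...,:2]-C;c,s=np.cos(YAW),np.sin(YAW);return np.stack([e[...,0]*c+e[...,1]*s,-e[...,0]*s+e[...,1]*c],-1)*1e3
def marks(p,K,T):
    s=hsv(p);m=((s[...,0]<8)|(s[...,0]>172))&(s[...,1]>140)&(s[...,2]>90)
    for k in blobs(m,20): 
        P=uv(cast(k[:,0],.013,K,T))
        if P[:,1].mean()<-160: print('red',k[:,0].mean(0).round(),(P.min(0)+P.max(0))/2,np.ptp(P,0))
    m=(s[...,1]<70)&(s[...,2]>130)
    for k in blobs(m,8):
        for z in(.013,.067):
            P=uv(cast(k[:,0],z,K,T));c=(P.min(0)+P.max(0))/2
            if -290<c[1]<-150 and abs(c[0])<45: print('white',k[:,0].mean(0).round(),z,c,np.ptp(P,0))
E
python3 - <<'E'
from h import *
for n in('w1','w6'):
    f=np.load(n+'.npz');print(n);marks(f['p'],f['K'],f['T'])
i=robot.camera_info('wrist')
for k in(0,2):
  for v in(-197,-253): print(k,robot.ik([*rd(0,v/1e3),.034],ori(YAW+k*np.pi/2)))
E
```

```text
w1
red [292. 322.] [  40.89902497 -252.96882516] [24.30635408  4.81550286]
red [225. 322.] [ -49.27835555 -252.93841037] [24.44683132  4.81616131]
white [256. 312.] 0.013 [  -7.32775902 -238.6822275 ] [39.95719531  4.71948994]
white [256. 312.] 0.067 [  -4.14770211 -199.45541844] [33.90928783  4.00514955]
white [277. 288.] 0.013 [  20.45575501 -200.60311851] [15.520937    4.44515043]
white [277. 288.] 0.067 [  19.4305087  -167.13995042] [13.17169326  3.77233397]
white [238. 287.] 0.013 [ -29.94837063 -200.58144558] [13.02317533  4.44547188]
white [238. 287.] 0.067 [ -23.34446564 -167.1215579 ] [11.05199194  3.77260677]
white [257. 271.] 0.013 [  -4.79344675 -177.58771095] [20.06177754 35.69094301]
w6
red [292. 322.] [  40.5896308  -252.93299208] [24.26920138  4.85653098]
red [225. 322.] [ -49.46517034 -252.34558684] [24.418361    6.41346921]
white [256. 313.] 0.013 [  -7.58094743 -238.74424362] [39.89947858  4.7426702 ]
white [256. 313.] 0.067 [  -4.35495357 -199.25785336] [33.84288038  4.02274982]
white [277. 288.] 0.013 [  20.76366071 -200.63026417] [14.20649858  4.46310648]
white [277. 288.] 0.067 [  19.6870444  -166.92943972] [12.05000289  3.78562287]
white [238. 288.] 0.013 [ -29.58980891 -200.71944598] [14.25306373  4.46026943]
white [238. 288.] 0.067 [ -23.02294856 -167.00508406] [12.08949961  3.78321647]
white [258. 272.] 0.013 [  -4.61637576 -177.67691475] [18.98626358 35.69913855]
0 [-0.53831348  0.7851799   0.89374269  1.86541838 -0.78797977  0.89027992
 -0.6036617 ]
0 [-0.43300276  0.80701843  0.88416665  1.81081671 -0.7814524   0.91581801
 -0.53938635]
2 [-0.1312373   0.61682178  0.22881717  1.83103963 -0.20120164  0.71621472
  1.99986185]
2 [-0.039911    0.64236842  0.22883051  1.77672536 -0.2017427   0.74532331
  2.08434762]
```

Run:
```python
from h import *
o=ori(YAW+np.pi);P=lambda v,z:[*rd(-.004,v/1e3),z]
robot.reach(P(-199.5,.12),o);robot.move_gripper(.55)
print(robot.line_to(P(-199.5,.034),feed=.1,threshold=8),robot.read_eef_pos(),robot.read_contact_force())
robot.move_gripper(0);print('gap',robot.read_finger_gap(),robot.read_grip_force(),robot.read_contact_force())
robot.line_to(P(-252,.034),feed=.05);robot.hold(.3)
print(uv(robot.read_eef_pos()),robot.read_finger_gap(),robot.read_contact_force(),robot.read_time())
p,d,K,T=look('w7');marks(p,K,T)
```

```text
False [ 0.5953121  -0.07236234  0.0345612 ] [-0.05370157  0.27861785 -0.56043355]
gap 0.14801570239104078 58.576446175575256 [-1.66658051  2.9269047   5.50526893]
[  -3.63576648 -249.7477297 ] 0.15045729941096753 [-3.83600599  6.16147775  8.33599578] 39.2583
red [267. 178.] [ -49.10467933 -253.56059087] [25.83267727  4.53282737]
white [248. 302.] 0.013 [  31.32386595 -266.77851513] [5.16776823 4.393705  ]
white [248. 302.] 0.067 [  -5.72277819 -261.94093897] [3.54068907 3.01034075]
white [295. 302.] 0.013 [  31.00317419 -235.26266583] [5.89178729 4.41282869]
white [295. 302.] 0.067 [  -5.94249969 -240.34789949] [4.03674971 3.02344332]
white [272. 307.] 0.013 [  35.2805518  -250.68868843] [49.95800209  3.96711865]
white [272. 307.] 0.067 [  -3.01186049 -250.91701701] [34.22865431  2.71806572]
white [371. 259.] 0.013 [   1.38100777 -192.78780918] [20.85128742 99.28838694]
white [371. 259.] 0.067 [ -26.23808502 -211.24631168] [14.28623002 68.02729756]
white [272. 215.] 0.013 [ -27.71939606 -251.02155148] [15.75975764  2.90308502]
```

View pics/w7.png

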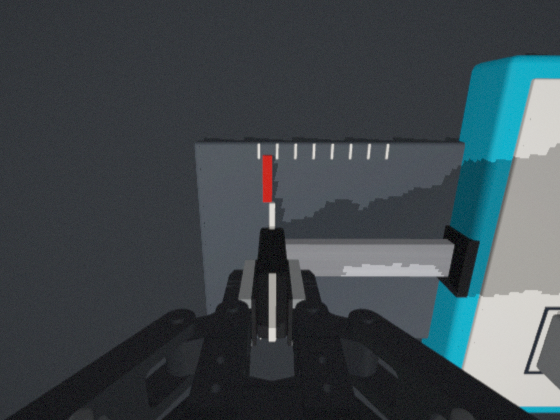

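The handle is held; its foot pointer at (272,215) is about 2.5 mm short of the red strip at (267,178). Pull on by that much.

Run:
```python
from h import *
robot.line_to([*rd(-.004,-.2546),.034],feed=.03);robot.hold(.4)
p,d,K,T=look('w8');marks(p,K,T);print(uv(robot.read_eef_pos()),robot.read_finger_gap(),robot.read_grip_force(),robot.read_time())
robot.hold(.7);p,d,K,T=look('w9');marks(p,K,T)
```

```text
red [271. 178.] [ -49.10707885 -253.54676412] [25.83322546  5.07877505]
white [248. 302.] 0.013 [  31.31875096 -269.29020058] [5.16768006 4.40930318]
white [248. 302.] 0.067 [  -5.72504037 -264.46185455] [3.54065426 3.02104966]
white [295. 302.] 0.013 [  30.99891276 -237.78241668] [5.89160749 4.41287702]
white [295. 302.] 0.067 [  -5.94417864 -242.87418502] [4.0366557  3.02349829]
white [272. 307.] 0.013 [  35.27564304 -253.20727844] [49.95646901  3.9670378 ]
white [272. 307.] 0.067 [  -3.01396176 -253.44258359] [34.22785136  2.71802997]
white [373. 259.] 0.013 [   1.37940923 -193.97943606] [ 20.85551793 101.94752636]
white [373. 259.] 0.067 [ -26.2380862  -212.86241799] [14.28923184 69.84970811]
white [271. 215.] 0.013 [ -27.4281589  -253.54474499] [15.1700466   2.90611391]
[  -3.62992578 -252.29227262] 0.15043069057448166 59.117801785469055 40.0083
red [271. 178.] [ -49.10715101 -253.54764052] [25.8332139   5.07340177]
white [248. 302.] 0.013 [  31.3186455  -269.28828767] [5.16767023 4.40930074]
white [248. 302.] 0.067 [  -5.72508764 -264.46003153] [3.54064768 3.02104812]
white [295. 302.] 0.013 [  30.99742521 -237.78051748] [5.89430531 4.41287562]
white [295. 302.] 0.067 [  -5.94517287 -242.87237047] [4.0385043  3.02349746]
white [272. 307.] 0.013 [  35.27551467 -253.20532832] [49.95641424  3.96703434]
white [272. 307.] 0.067 [  -3.01402462 -253.4407346 ] [34.22781529  2.71802772]
white [373. 259.] 0.013 [   1.37925137 -193.97757435] [ 20.85540008 101.94755339]
white [373. 259.] 0.067 [ -26.23817025 -212.86062784] [14.28915171 69.84972961]
white [271. 215.] 0.013 [ -27.42823783 -253.54291094] [15.1700369  2.9061124]
```

Pointer and mark coincide (−253.54 vs −253.55 mm) and hold steady. Handing in.

```bash
python3 -c "
from workcell import robot
print(robot.close_job())"
```

```text
the job is handed in; nothing more can be done
None
```

I handed the job in at about 41 s: the last camera check put each holder within about 0.7 mm of its square's centre, and the shutter is still held with its pointer on the red mark to within 0.1 mm.

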